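# Unstack the microscope samples and set each in its place

## Task

The stack on the microscopy bench needs clearing away from the top down, one thing at a time: stand the objective lens in the middle of the green-topped puck, the amber jar in the middle of the copper disc of the warming plate, lay the slide carrier centred along the black stand with the red line, and last put the blue slide box centred in the wooden tray between its end stops, in line with it. Keep the lens and the jar upright all the way, and leave the dropper bottle and the beaker where they stand.

Things in the scene. Friction and masses are not known exactly. Their poses are not given: they have to be found in the camera images.
- objective_mid (a point): microscope objective lens, top of the stack: an upright steel cylinder 34 mm in diameter and 34 mm tall with a black knurled band and a yellow ring, then a brass nose narrowing on top; 44 mm tall in all. Point: on its axis, 22 mm above its underside. z up its axis. About 0.13 kg.
- jar_mid (a point): closed specimen jar under the objective: upright, amber glass with a white lid, 56 mm in diameter and 44 mm tall; the objective stands on its flat lid. Point: its centre, 22 mm above its underside. z up. About 0.16 kg.
- carrier_mid (a point): slide carrier under the jar: flat aluminium plate, 104 mm (its x) by 64 mm (its y) by 16 mm thick, with pink-dotted cover glasses at both ends. Point: its centre, 8 mm above its underside. It overhangs the box below by about 7 mm on either long side (y). About 0.14 kg.
- slide_box_mid (a point): blue slide storage box, bottom of the stack, standing on the bench: 150 mm (its x) by 50 mm (its y) by 44 mm tall, its two ends showing beyond the carrier. Point: its centre, 22 mm above its underside. Solid and closed. About 0.28 kg.
- pad_top (a point): place of the objective: a fixed round puck, black with a flat green top 58 mm in diameter, 20 mm high. Point: centre of the top face. z up.
- warmer_top (a point): place of the jar: a small fixed cream warming plate, 120 by 110 by 28 mm, with a round copper disc 72 mm in diameter whose flat top is 32 mm above the bench. Point: centre of the disc's top. z up.
- stand_top (a point): place of the carrier: a fixed raised black stand with a red line along its top. The flat top is 100 mm (its x, along the red line) by 40 mm (its y) and 36 mm above the bench, on a dark base 116 by 70 by 6 mm; the carrier overhangs it by 12 mm on either long side. Point: centre of the top face. z up.
- dock_top (a point): place of the slide box: a fixed wooden tray with a blue inlay and a low end stop at both ends. The floor is 76 mm wide (its y), open at the long sides and 6 mm above the bench; between the end stops (8 mm above the floor) it is 174 mm long (its x). Point: centre of the floor. z up.
- dropper_mid (a point): bystander: loose small green glass dropper bottle, 30 mm in diameter, 77 mm tall, with a black rubber bulb. Point: on its axis, half-way up.
- beaker_mid (a point): bystander: loose small clear beaker, 48 mm across the rim, 50 mm tall. Point: on its axis, half-way up.
Not all that is in view belongs to the job. What is shaped like the part that bears jar_mid but turquoise or yellow is not meant.

How it is judged (in metres and radians):
On the way, in this order (a step that is already met when the one before it is completed fails the run):
1. the objective stands released on the green puck (horizontal distance between objective_mid and pad_top below 0.012 m and z of objective_mid in the frame of pad_top between 0.016 and 0.028 m and angle between objective_mid's own z axis and vertical below 0.12 rad and contact force between the fingers and objective below 0.05 N and linear speed of objective below 0.03 m/s), for 0.2 s.
2. the jar stands released on the copper disc (horizontal distance between jar_mid and warmer_top below 0.012 m and z of jar_mid in the frame of warmer_top between 0.016 and 0.028 m and angle between jar_mid's own z axis and vertical below 0.12 rad and contact force between the fingers and jar below 0.05 N and linear speed of jar below 0.03 m/s), for 0.2 s.
3. the carrier lies released on the black stand, in line with it (horizontal distance between carrier_mid and stand_top below 0.012 m and z of carrier_mid in the frame of stand_top between 0.002 and 0.014 m and angle between carrier_mid's own z axis and vertical below 0.12 rad and angle between the x axis of carrier_mid and the x axis of stand_top, either way round below 0.16 rad and contact force between the fingers and carrier below 0.05 N and linear speed of carrier below 0.03 m/s), for 0.2 s.
4. the slide box lies released in the wooden tray, in line with it (horizontal distance between slide_box_mid and dock_top below 0.012 m and z of slide_box_mid in the frame of dock_top between 0.016 and 0.028 m and angle between slide_box_mid's own z axis and vertical below 0.12 rad and angle between the x axis of slide_box_mid and the x axis of dock_top, either way round below 0.16 rad and contact force between the fingers and slide_box below 0.05 N and linear speed of slide_box below 0.03 m/s), for 0.2 s.
At the end, for the whole second after the job is handed in: All four rest released, still and level (0.12 rad): objective on green puck, jar on copper disc, carrier on black stand, slide box on the wooden tray's floor; centres within 12 mm (height 6 mm); carrier and box within 0.16 rad of their places' direction, either way round (all of step 1 and all of step 2 and all of step 3 and all of step 4); the robot touches nothing.
It fails at once if the objective is tipped more than 0.6 rad (angle between objective_mid's own z axis and vertical above 0.6 rad).
It fails at once if the jar is tipped more than 0.6 rad (angle between jar_mid's own z axis and vertical above 0.6 rad).
It fails at once if the dropper bottle is moved more than 25 mm (distance of dropper_mid from where it was at the start of the episode above 0.025 m).
It fails at once if the beaker is moved more than 25 mm (distance of beaker_mid from where it was at the start of the episode above 0.025 m).
It also fails if it takes over 141 s, if anything falls off the work surface, if the arm or the gripper's body presses on something with over 40 N, if the wrist force passes 120 N, or if a joint passes its speed limit or range.

## Robot

A 6-joint arm with a two-finger parallel gripper is mounted at the origin on the work surface. World frame = base frame: x ahead of the robot, y to its left, z up, the work surface at z = 0. Lengths are in m, angles in degrees, forces in N, time in s.
With the tool pointing down it reaches from about 0.4 to 0.825 m from the base axis. Payload 7 kg.
Tool frame: the origin (TCP) lies at the very end of the fingers, on their centre line; the grasp point (between the pads) lies r.grip_depth behind it (r.grip_depth is the distance from the TCP to the grasp point, in m); z points along the fingers, y is the direction in which the jaws open and shut (so a half turn about z gives the same grasp; the last joint's range is limited). The gripper opens to 88 mm and grips with 3 to 60 N. Pads are 19 mm wide; open, the fingers measure 130 mm over their backs; the gripper's body (78 mm by 193 mm) begins 47 mm behind the grasp point.
Start: joints at [16.507, 20.546, 0.682, 0, -70.136, -16.507], TCP at [0.675, -0, 0.227] pointing down, gripper open.
Joint ranges: [-176.03, 176.03], [-82.01, 121.73], [-58.28, 71.71], [-173.87, 95.51], [-174.79, -0.11], [-173.66, 173.66]. Speed limits (degrees/s): [136.94, 136.94, 172.46, 180, 180, 180].

## Interface

Orientations are given as [roll, pitch, yaw] about the fixed x, y, z axes, in that order (R = Rz(yaw) Ry(pitch) Rx(roll)).
In Python, from plant import r gives the robot as it stands. The module is installed in compiled form; this text tells all that it offers.
- The arm moves only by the tool step_arm, never from a script. Its argument "increments" is a list of rows, each a list of 3 entries, a list of its own where there are three numbers: the shift along the tool's x, y, z in m, then the turn, a rotation vector about the tool's x, y, z in rad, then the closure, from 0 (fully open) to 1 (shut). In form: [[[x, y, z], [wx, wy, wz], grip], ...]. A call has 1 to 10 rows; each row is the pose to reach, as a shift and turn from the pose commanded when the call began, along the tool's axes at that moment; what a row does not reach only later rows make up. A row lasts 1/10 s, in which the tool goes at most 50 mm and 8.59 degrees, less where a joint would pass 70% of its speed; a pose out of reach is approached as far as the arm can. A call with a gripper value outside its range is refused whole. The fingers move at their own pace and stop on an object; "force" is the grip in N (left out, the last holds). Time passes only in rows, so rows that repeat a pose let the fingers close. It gives the time, the measured TCP pose, the force and the opening at its end, in the units of the state.
- r.get_state(): the state, without advancing time (a new reading comes with each control period).
- r.capture(name): name is "scene" or "side" or "wrist"; returns a dict with "color" (400x640x3 uint8, red, green, blue), "intrinsics" (3x3 intrinsics, pixels), "k1" (the pictures are not rectified: a ray, as slopes to the right and down, at radius r is drawn at 1 + k1 r^2 times it, then the intrinsics apply), "rvec" (rotation vector, rad) and "tvec" (3), from world to camera coordinates, as OpenCV has them; the wrist camera has in their place "T_tool_cam" (4x4, takes a point from camera to tool coordinates, whose origin is the TCP and whose axes are the flange's). Camera axes: x right, y down, z forward; pixel columns grow to the right and rows downward; lengths in m; the calibration is good to about 2 mm. A picture is of the moment at which its call begins: read the wrist's pose just before it. There is no depth.
- r.close_job(): hands the job in, once; it reports no verdict.
The state is a dict: "time_s": time; "joints": joint angles; "qd": joint speeds; "joint_torque": joint torques, N m; "tcp_pos": TCP position; "eef_rot": TCP orientation; "contact_force": force on the tool from outside, world axes, zero at the start; "moment": the same for the moment, N m; "gripper_width": finger opening in m.
Only numpy, scipy, OpenCV 4.12 (cv2) and the standard library are available. Lean on these libraries where they do the work, as an engineer would, in place of code of your own. Each camera call takes 0.05 s, during which the arm holds its last target.

## Working session

There is one attempt and no reset: what is moved stays moved. The work goes in short steps, Python scripts to look and compute and a tool call to move; the robot and the scene stay as the last step left them, time stands still between calls to the robot, and variables do not carry over. Pictures are saved under pics/ and viewed, and the job is handed in when it is done.

Besides the shell and the picture viewer there is one more tool, called after "Call:" by a JSON object that holds its "fn" and its "kwargs", one argument or row to a line. step_arm: Moves the arm, as the interface text tells. Its arguments: {"type":"object","properties":{"increments":{"type":"array","items":{"type":"array"}},"force":{"type":"number"}},"required":["increments"]}

```bash
mkdir -p pics; cat > h.py <<'E'
import numpy as np,cv2,json
from plant import r
def snap(n,f):
    s=r.get_state(); c=r.capture(n); cv2.imwrite(f'pics/{f}.png',cv2.cvtColor(c['color'],cv2.COLOR_RGB2BGR))
    d={k:np.array(v).tolist() for k,v in c.items() if k!='color'}; d['tcp']=np.array(s['tcp_pos']).tolist(); d['rot']=np.array(s['eef_rot']).tolist()
    json.dump(d,open(f'pics/{f}.json','w')); return d
E
python3 - <<'E'
from h import *
print(r.get_state(),r.grip_depth)
for n in('scene','side','wrist'): print(snap(n,n+'0'))
E
```

```text
{'time_s': 0.0, 'joints': array([ 1.65075828e+01,  2.05920641e+01,  6.32832801e-01, -2.12692122e-02,
       -7.01355747e+01, -1.65067500e+01]), 'qd': array([ 0.00117576, -0.12433053, -0.01645005, -0.04342122,  0.0078896 ,
        0.01453023]), 'joint_torque': array([-8.00930356e-04, -5.82726967e+01,  2.93058443e+01,  6.99745238e+00,
        6.93249181e-03, -2.06530804e-04]), 'tcp_pos': array([ 6.74499934e-01, -1.46866717e-05,  2.25604828e-01]), 'eef_rot': array([ 1.79903420e+02, -7.76965436e-03, -9.00064044e+01]), 'contact_force': array([ 1.064561  , -0.37755913, -0.11527946]), 'moment': array([-0.04354222, -0.0125529 ,  0.00033032]), 'gripper_width': 0.08792158624918527} 0.0188
{'intrinsics': [[507.35649466769354, 0.0, 327.6738620048521], [0.0, 507.35649466769354, 194.75495549026763], [0.0, 0.0, 1.0]], 'k1': -0.1342254470431609, 'rvec': [0.8019573755295956, 2.4474921653145256, -1.2526195573299381], 'tvec': [0.45874597640427867, -0.08887977895279962, 1.500417301768128], 'tcp': [0.6744999344538501, -1.4686671672546252e-05, 0.22560482774651203], 'rot': [179.90341988661174, -0.007769654
[... 378 characters left out ...]
5, 0.2256610969174597], 'rot': [179.9091464582461, -0.006290674221180896, -90.00728319082371]}
{'intrinsics': [[308.7516789752377, 0.0, 312.0618635605658], [0.0, 308.7516789752377, 202.68007586079756], [0.0, 0.0, 1.0]], 'k1': 0.019243203139384053, 'T_tool_cam': [[0.00032331031874683637, -0.9650315518945575, -0.2621335524468767, 0.06986865975132027], [0.9999996721503865, 0.00011739453654507335, 0.0008011976299985629, 0.0004462193554189975], [-0.000742407945349337, -0.2621337255419539, 0.9650312734642009, -0.15805876541007813], [0.0, 0.0, 0.0, 1.0]], 'tcp': [0.6745816043852825, -9.130258249608675e-06, 0.22572562694270606], 'rot': [179.91707915526547, -0.0062963682498595975, -90.0056899788473]}
```

View pics/scene0.png

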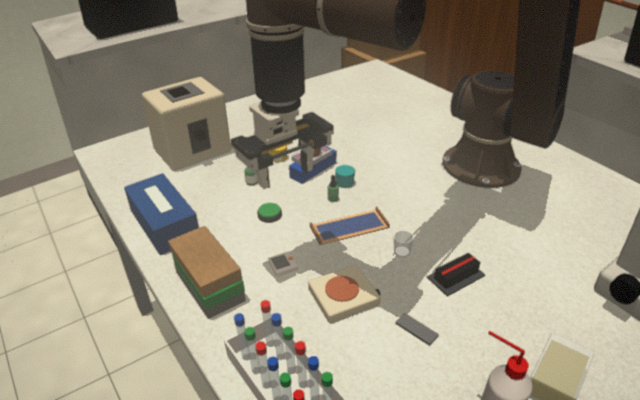

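View pics/side0.png

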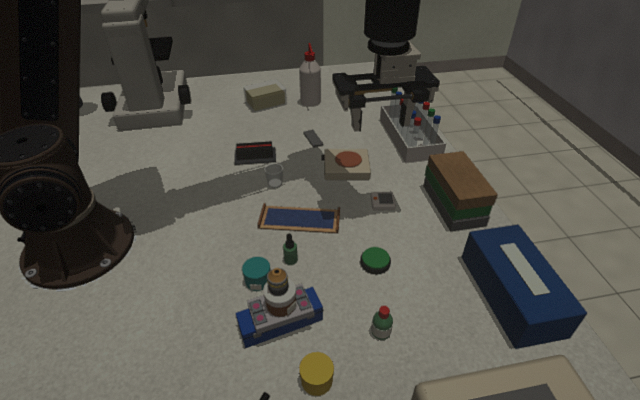

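View pics/wrist0.png

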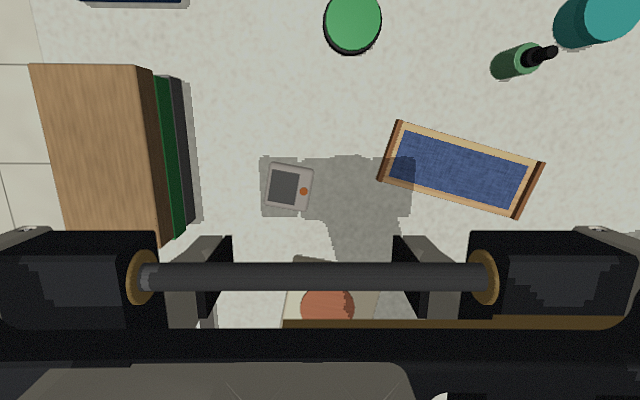

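The side view shows the stack at (278,300), with a turquoise jar at (256,272) and a yellow one at (317,372), neither of which is meant. It also shows the tray (299,219), green puck (376,260), warmer disc (348,159), black stand (255,152), dropper (290,250) and beaker (274,176). Next I'll look at enlarged crops.

```bash
cat >> h.py <<'E'
from scipy.spatial.transform import Rotation as R
def cam(f):
    d=json.load(open(f'pics/{f}.json'));K=np.array(d['intrinsics'])
    if 'rvec' in d:
        Rc=R.from_rotvec(d['rvec']).as_matrix();t=np.array(d['tvec']);return K,d['k1'],Rc,t
    T=np.eye(4);T[:3,:3]=R.from_euler('xyz',d['rot'],degrees=True).as_matrix();T[:3,3]=d['tcp']
    M=np.linalg.inv(T@np.array(d['T_tool_cam']));return K,d['k1'],M[:3,:3],M[:3,3]
def dist(k1): return np.array([k1,0,0,0,0.])
def ray(f,p):
    K,k,Rc,t=cam(f);u=cv2.undistortPointsIter(np.array([[p]],float),K,dist(k),None,None,(3,50,1e-12))[0,0]
    d=Rc.T@np.array([u[0],u[1],1]);return -Rc.T@t,d/np.linalg.norm(d)
def onz(f,p,z):
    o,d=ray(f,p);return o+d*(z-o[2])/d[2]
def proj(f,P):
    K,k,Rc,t=cam(f);return cv2.projectPoints(np.atleast_2d(np.array(P,float)),cv2.Rodrigues(Rc)[0],t,K,dist(k))[0][:,0]
def tri(*obs):
    A=0;b=0
    for f,p in obs:
        o,d=ray(f,p);M=np.eye(3)-np.outer(d,d);A=A+M;b=b+M@o
    return np.linalg.solve(A,b)
def crop(f,x0,y0,w,h,s,o=None,pts=[]):
    im=cv2.imread(f'pics/{f}.png')[y0:y0+h,x0:x0+w];im=cv2.resize(im,None,fx=s,fy=s,interpolation=cv2.INTER_CUBIC)
    for i in range(0,w,20):
        cv2.putText(im,str(x0+i),(i*s,9),0,.33,(0,0,255),1);im[:12,i*s]=0
    for i in range(0,h,20):
        cv2.putText(im,str(y0+i),(0,i*s+4),0,.33,(0,0,255),1)
    for p in pts: cv2.circle(im,(int((p[0]-x0+.5)*s),int((p[1]-y0+.5)*s)),2,(0,255,255),-1)
    cv2.imwrite(f'pics/{o}.png',im)
E
python3 - <<'E'
from h import *
crop('side0',225,230,180,110,4,'c1')
crop('side0',225,120,180,115,4,'c2')
crop('scene0',230,130,180,110,4,'c3')
crop('scene0',300,200,190,120,4,'c4')
for z in(0.,.1): print(z,onz('side0',(278,300),z), onz('wrist0',(352,20),.02),onz('side0',(376,257),.02))
E
```

```text
0.0 [ 0.42076918 -0.22634215  0.        ] [ 0.6318102  -0.16905804  0.02      ] [ 0.63288314 -0.17297488  0.02      ]
0.1 [ 0.41938372 -0.29997721  0.1       ] [ 0.6318102  -0.16905804  0.02      ] [ 0.63288314 -0.17297488  0.02      ]
```

View pics/c1.png

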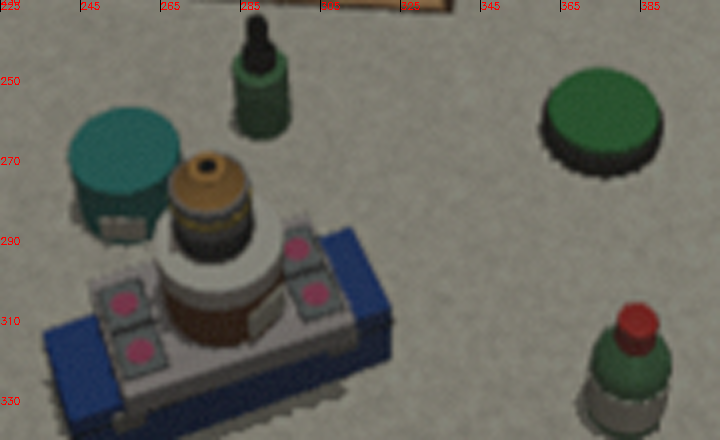

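View pics/c2.png

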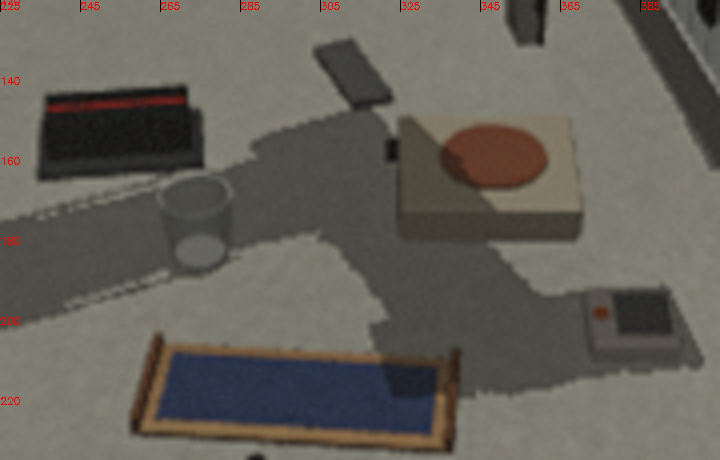

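View pics/c3.png

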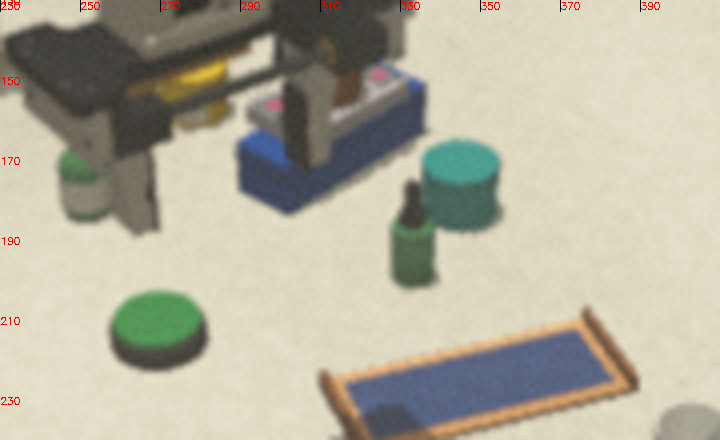

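View pics/c4.png

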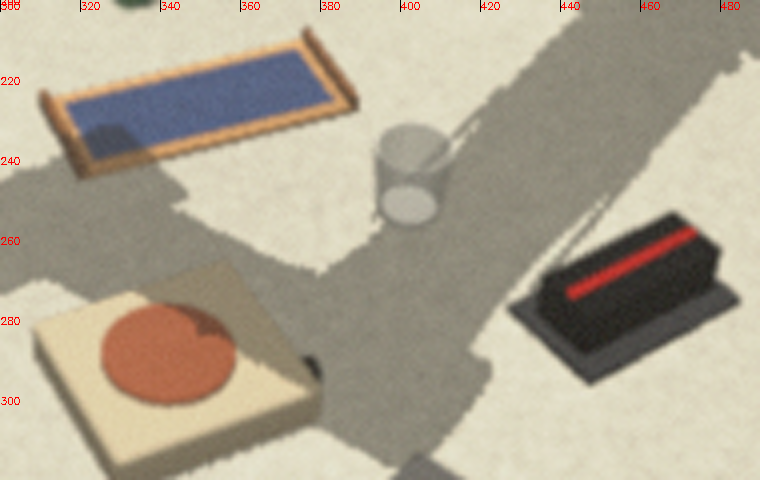

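```bash
python3 - <<'E'
from h import *
np.set_printoptions(precision=4,suppress=True)
def c(f,x0,y0): 
    return lambda X,Y:(f,(x0+X/4-.4,y0+Y/4-.4))
c1=c('side0',225,230);c2=c('side0',225,120);c3=c('scene0',230,130);c4=c('scene0',300,200)
def z(o,h): return onz(o[0],o[1],h)
print('puck',z(c1(604,110),.02),z(c3(157,320),.02),tri(c1(604,110),c3(157,320)))
print('warm',z(c2(494,156),.032),z(c4(168,354),.032),tri(c2(494,156),c4(168,354)))
for a,b in(((46,106),(569,295)),((187,98),(697,231))):
  print('red',z(c2(*a),.036),z(c4(*b),.036),tri(c2(*a),c4(*b)))
S=[z(c2(*p),.006) for p in((172,352),(438,364),(434,433),(155,420))]
C=[z(c4(*p),.006) for p in((66,102),(95,160),(338,99),(301,50))]
print('tray');print(np.array(S),np.mean(S,0));print(np.array(C),np.mean(C,0))
W=[onz('wrist0',p,.006) for p in((399,133),(538,170),(515,208),(387,178))];print(np.array(W),np.mean(W,0))
print('obj',z(c1(207,165),.148))
B=[z(c1(*p),.044) for p in((44,332),(67,420),(390,310),(350,230))];print('box',np.array(B),np.mean(B,0))
P=[z(c1(*p),.06) for p in((124,304),(140,352),(316,294),(297,249))];print('dots',np.array(P),np.mean(P,0))
print('dropper',z(c1(257,20),.077),z(c3(413,185),.077));print('beaker',z(c2(196,190),.05),z(c4(414,145),.05))
print('turq',z(c1(127,150),.044), 'greenbottle',z(c1(636,320),.06),'yellow',onz('side0',(317,362),.044))
E
```

```text
puck [ 0.632  -0.1731  0.02  ] [ 0.6331 -0.166   0.02  ] [ 0.6321 -0.17    0.0169]
warm [0.6558 0.1654 0.032 ] [0.6566 0.1715 0.032 ] [0.656  0.1694 0.0295]
red [0.3649 0.2798 0.036 ] [0.4594 0.27   0.036 ] [0.3977 0.2596 0.0214]
red [0.4619 0.2701 0.036 ] [0.3645 0.2785 0.036 ] [0.4319 0.2876 0.0543]
tray
[[ 0.4269  0.041   0.006 ]
 [ 0.5817 -0.0008  0.006 ]
 [ 0.567  -0.0575  0.006 ]
 [ 0.4115 -0.0159  0.006 ]] [ 0.4968 -0.0083  0.006 ]
[[ 0.562  -0.057   0.006 ]
 [ 0.5796 -0.0014  0.006 ]
 [ 0.4235  0.0421  0.006 ]
 [ 0.4097 -0.0099  0.006 ]] [ 0.4937 -0.0066  0.006 ]
[[ 0.5698 -0.0534  0.006 ]
 [ 0.3974 -0.0086  0.006 ]
 [ 0.4167  0.0398  0.006 ]
 [ 0.5806  0.001   0.006 ]] [ 0.4911 -0.0053  0.006 ]
obj [ 0.4227 -0.2779  0.148 ]
box [[ 0.3429 -0.2713  0.044 ]
 [ 0.3507 -0.3175  0.044 ]
 [ 0.4961 -0.2891  0.044 ]
 [ 0.4863 -0.2419  0.044 ]] [ 0.419 -0.28   0.044]
dots [[ 0.3799 -0.2749  0.06  ]
 [ 0.3847 -0.3007  0.06  ]
 [ 0.4636 -0.2857  0.06  ]
 [ 0.459  -0.26    0.06  ]] [ 0.4218 -0.2803  0.06  ]
dropper [ 0.4594 -0.1296  0.077 ] [ 0.4598 -0.1245  0.077 ]
beaker [0.4556 0.1419 0.05  ] [0.4537 0.139  0.05  ]
turq [ 0.3873 -0.1732  0.044 ] greenbottle [ 0.5978 -0.3256  0.06  ] yellow [ 0.4679 -0.3903  0.044 ]
```

Call:
{"fn": "step_arm", "kwargs": {
  "increments": [
    [[0.02,0.02,-0.01],[0,0,-0.1],0],
    [[0.05,0.05,-0.02],[0,0,-0.24],0],
    [[0.08,0.085,-0.03],[0,0,-0.38],0],
    [[0.11,0.12,-0.04],[0,0,-0.52],0],
    [[0.14,0.155,-0.05],[0,0,-0.66],0],
    [[0.17,0.19,-0.06],[0,0,-0.8],0],
    [[0.2,0.22,-0.07],[0,0,-0.94],0],
    [[0.23,0.25,-0.075],[0,0,-1.08],0],
    [[0.26,0.285,-0.075],[0,0,-1.22],0],
    [[0.29,0.315,-0.075],[0,0,-1.36],0]
  ]
}}

```text
time_s: 1.15
tcp_pos: [0.3587, -0.2903, 0.3019]
eef_rot: [-180.0, -0.1, -11.9]
contact_force: [1.1, -1.2, -1.0]
gripper_width: 0.0876
```

Call:
{"fn": "step_arm", "kwargs": {
  "increments": [
    [[0,0,0],[0,0,-0.13],0],
    [[0,0,0],[0,0,-0.25],0],
    [[0,0,0],[0,0,-0.35],0],
    [[0,0,0],[0,0,-0.4],0],
    [[0,0,0],[0,0,-0.4],0],
    [[0,0,0],[0,0,-0.4],0],
    [[0,0,0],[0,0,-0.4],0]
  ]
}}

```text
time_s: 1.85
tcp_pos: [0.3605, -0.2894, 0.3015]
eef_rot: [-180.0, 0.0, 10.6]
contact_force: [0.6, 0.4, -0.2]
gripper_width: 0.0879
```

```bash
python3 - <<'E'
from h import *
d=snap('wrist','w1');print(d['tcp'],d['rot'],r.get_state()['joints'])
E
```

```text
[0.3605042779302652, -0.28944050151257567, 0.30149668491190573] [-179.9937141976505, 0.005830765731451794, 10.632892858430003] [-1.42510772e+01 -2.57274641e+00 -1.76054067e+01 -2.45416785e-03
 -7.49758386e+01  1.14900926e+02]
```

View pics/w1.png

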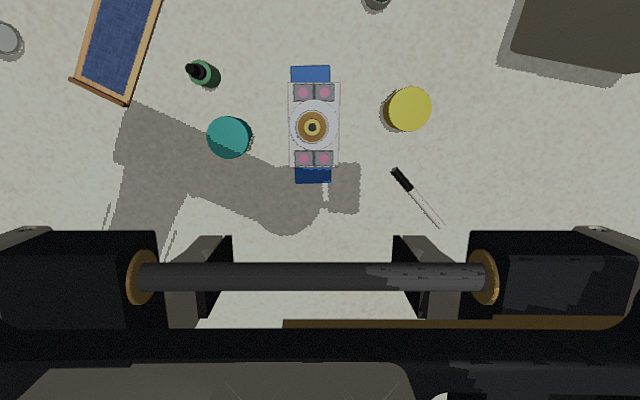

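The wrist view has the stack at (313,125), with the lens on the white-lidded amber jar. The turquoise jar is at (229,137) and the yellow one at (409,109), so both decoys are off the stack. An enlarged crop should confirm this.

```bash
python3 - <<'E'
from h import *
crop('w1',265,50,100,140,4,'c5')
E
```

```text
(no output)
```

View pics/c5.png

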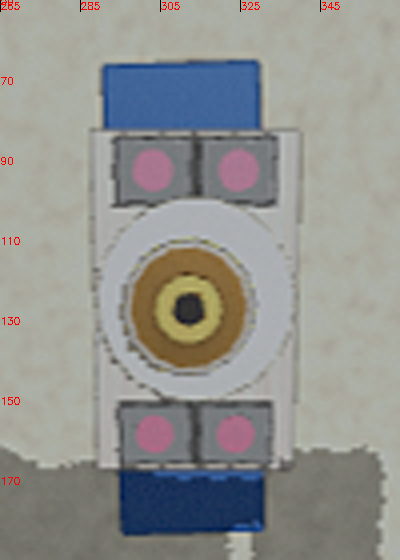

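```bash
python3 - <<'E'
from h import *
np.set_printoptions(precision=4,suppress=True)
c=lambda X,Y,z:onz('w1',(265+X/4-.4,50+Y/4-.4),z)
print('nose',c(189,308,.148),'ring',c(189,307,.138),'lid',c(196.5,298,.104))
P=np.array([c(90,130,.06),c(300,130,.06),c(293,468,.06),c(97,468,.06)]);print('carrier',P,P.mean(0))
x=(P[0]+P[1]-P[2]-P[3])/2;print(np.linalg.norm(x),np.degrees(np.arctan2(x[1],x[0])),np.linalg.norm(P[0]-P[1]))
P=np.array([c(103,65,.044),c(260,61,.044),c(263,528,.044),c(121,533,.044)]);print('box',P,P.mean(0))
x=(P[0]+P[1]-P[2]-P[3])/2;print(np.linalg.norm(x),np.degrees(np.arctan2(x[1],x[0])),np.linalg.norm(P[0]-P[1]),np.linalg.norm(P[2]-P[3]))
s=r.get_state();T=R.from_euler('xyz',s['eef_rot'],degrees=True).as_matrix();print(T.T@(np.array([.4225,-.279,.108])-s['tcp_pos']))
E
```

```text
nose [ 0.4216 -0.2771  0.148 ] ring [ 0.4216 -0.2771  0.138 ] lid [ 0.4236 -0.2788  0.104 ]
carrier [[ 0.4651 -0.2385  0.06  ]
 [ 0.4768 -0.3009  0.06  ]
 [ 0.3761 -0.32    0.06  ]
 [ 0.3643 -0.2574  0.06  ]] [ 0.4206 -0.2792  0.06  ]
0.10250168929343985 10.717010206650457 0.06345955579978678
box [[ 0.4857 -0.2379  0.044 ]
 [ 0.4959 -0.2855  0.044 ]
 [ 0.3519 -0.316   0.044 ]
 [ 0.3412 -0.2685  0.044 ]] [ 0.4187 -0.277   0.044 ]
0.147487447562777 11.941728521652585 0.04867182013352581 0.04867992259244572
[0.0629 0.0012 0.1935]
```

Call:
{"fn": "step_arm", "kwargs": {
  "increments": [
    [[0.02,0,0.02],[0,0,0],0],
    [[0.045,0,0.05],[0,0,0],0],
    [[0.06,0,0.08],[0,0,0],0],
    [[0.062,0,0.11],[0,0,0],0],
    [[0.062,0,0.14],[0,0,0],0],
    [[0.062,0,0.165],[0,0,0],0],
    [[0.062,0,0.182],[0,0,0],0],
    [[0.062,0,0.192],[0,0,0],0],
    [[0.062,0,0.192],[0,0,0],0],
    [[0.062,0,0.192],[0,0,0],0]
  ]
}}

```text
time_s: 2.9
tcp_pos: [0.4219, -0.2782, 0.1102]
eef_rot: [180.0, -0.0, 10.7]
contact_force: [0.6, 0.0, 0.4]
gripper_width: 0.0875
```

```bash
python3 - <<'E'
from h import *
d=snap('wrist','w2');print(d['tcp'],d['rot']);snap('side','s2')
crop('side0',0,0,1,1,1,'x');crop('s2',200,180,160,140,4,'c6')
E
```

```text
[0.42194084064526177, -0.2781896681741175, 0.11018757457183269] [179.97250611830938, -0.02711326022899674, 10.701660709620471]
```

View pics/w2.png

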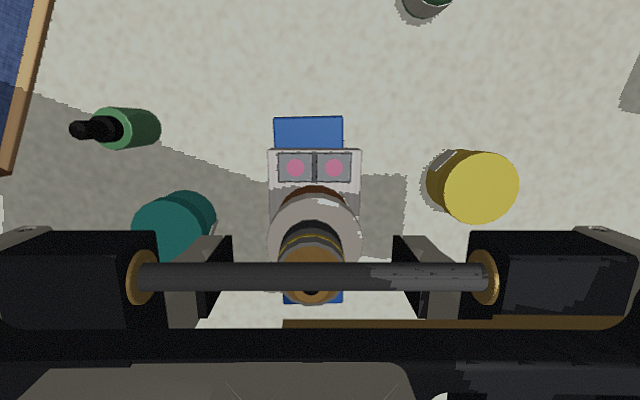

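View pics/c6.png

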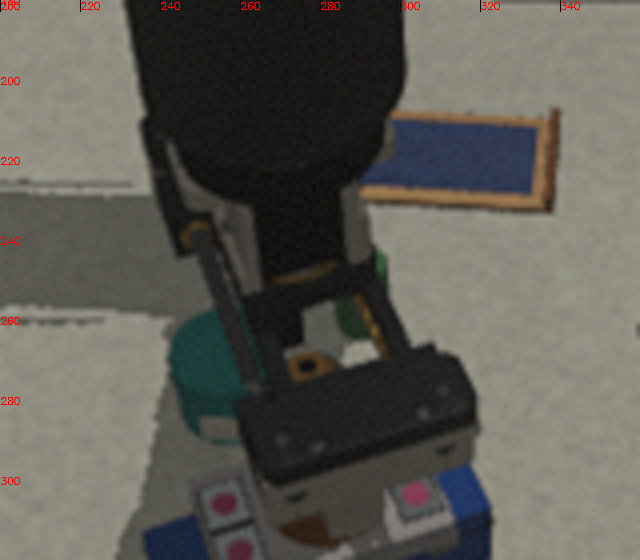

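Call:
{"fn": "step_arm", "kwargs": {
  "increments": [
    [[0,0,0.002],[0,0,0],0],
    [[0,0,0.002],[0,0,0],1],
    [[0,0,0.002],[0,0,0],1],
    [[0,0,0.002],[0,0,0],1],
    [[0,0,0.002],[0,0,0],1],
    [[0,0,0.002],[0,0,0],1],
    [[0,0,0.002],[0,0,0],1],
    [[0,0,0.002],[0,0,0],1],
    [[0,0,0.002],[0,0,0],1],
    [[0,0,0.002],[0,0,0],1]
  ],
  "force": 12
}}

```text
time_s: 4.0
tcp_pos: [0.4214, -0.278, 0.1075]
eef_rot: [-180.0, 0.0, 10.7]
contact_force: [0.5, -0.4, -0.0]
gripper_width: 0.0339
```

Call:
{"fn": "step_arm", "kwargs": {
  "increments": [
    [[0,0,0],[0,0,0],1],
    [[0,0,0],[0,0,0],1],
    [[0,0,0],[0,0,0],1],
    [[0,0,0],[0,0,0],1]
  ]
}}

```text
time_s: 4.4
tcp_pos: [0.4214, -0.278, 0.1075]
eef_rot: [-180.0, 0.0, 10.7]
contact_force: [0.5, 0.2, 0.3]
gripper_width: 0.0336
```

Call:
{"fn": "step_arm", "kwargs": {
  "increments": [
    [[0,0,-0.005],[0,0,0],1],
    [[0,0,-0.018],[0,0,0],1],
    [[0,0,-0.035],[0,0,0],1],
    [[0.01,-0.005,-0.05],[0,0,0],1],
    [[0.03,-0.015,-0.06],[0,0,0],1],
    [[0.055,-0.03,-0.065],[0,0,0],1],
    [[0.085,-0.045,-0.07],[0,0,0],1],
    [[0.11,-0.058,-0.07],[0,0,0],1],
    [[0.13,-0.065,-0.07],[0,0,0],1],
    [[0.14,-0.0675,-0.07],[0,0,0],1]
  ]
}}

```text
time_s: 5.4
tcp_pos: [0.5478, -0.1848, 0.1775]
eef_rot: [180.0, 0.0, 10.8]
contact_force: [-0.1, -0.0, -1.2]
gripper_width: 0.0339
```

Call:
{"fn": "step_arm", "kwargs": {
  "increments": [
    [[0,0,0],[0,0,0],1],
    [[0,0,0],[0,0,0],1],
    [[0,0,0],[0,0,0],1]
  ]
}}

```text
time_s: 5.7
tcp_pos: [0.5456, -0.1863, 0.1775]
eef_rot: [-180.0, 0.0, 10.7]
contact_force: [-0.6, -0.8, -1.1]
gripper_width: 0.0342
```

```bash
python3 - <<'E'
from h import *
d=snap('wrist','w3');print(d['tcp'],d['rot'])
E
```

```text
[0.5456236018740551, -0.18626076596356608, 0.1774895489133866] [-179.9902239782566, 0.03273893813316227, 10.653277909316696]
```

View pics/w3.png

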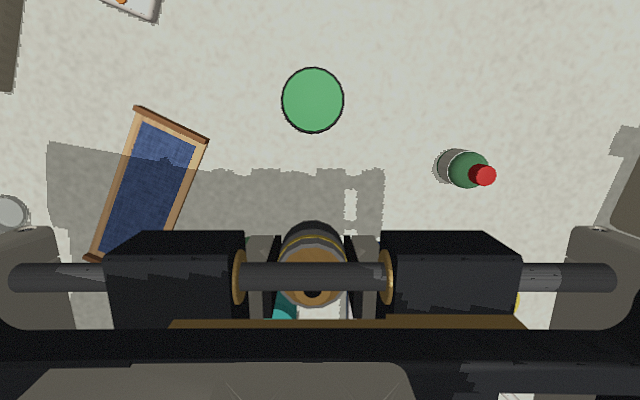

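```bash
python3 - <<'E'
from h import *
p=onz('w3',(312.6,99.8),.02);print(p)
s=r.get_state();T=R.from_euler('xyz',s['eef_rot'],degrees=True).as_matrix();print(T.T@(p-s['tcp_pos']))
P=[onz('w3',q,.006) for q in((148,119),(199,141))];print(P)
E
```

```text
[ 0.63144534 -0.16995075  0.02      ]
[ 0.08732692 -0.00018712  0.15757334]
[array([ 0.58218857, -0.00788595,  0.006     ]), array([ 0.56983911, -0.060745  ,  0.006     ])]
```

Call:
{"fn": "step_arm", "kwargs": {
  "increments": [
    [[0.01,0,0],[0,0,0],1],
    [[0.03,0,0.01],[0,0,0],1],
    [[0.055,0,0.03],[0,0,0],1],
    [[0.075,0,0.055],[0,0,0],1],
    [[0.087,0,0.085],[0,0,0],1],
    [[0.0875,0,0.11],[0,0,0],1],
    [[0.0875,0,0.13],[0,0,0],1],
    [[0.0875,0,0.143],[0,0,0],1],
    [[0.0875,0,0.149],[0,0,0],1],
    [[0.0875,0,0.151],[0,0,0],1]
  ]
}}

```text
time_s: 6.75
tcp_pos: [0.6326, -0.1696, 0.0264]
eef_rot: [180.0, 0.0, 10.7]
contact_force: [-0.6, 0.0, -1.1]
gripper_width: 0.0336
```

Call:
{"fn": "step_arm", "kwargs": {
  "increments": [
    [[0,0,0.0005],[0,0,0],1],
    [[0,0,0.001],[0,0,0],1],
    [[0,0,0.0015],[0,0,0],1],
    [[0,0,0.002],[0,0,0],1],
    [[0,0,0.002],[0,0,0],1],
    [[0,0,0.002],[0,0,0],1]
  ]
}}

```text
time_s: 7.35
tcp_pos: [0.6325, -0.1694, 0.0247]
eef_rot: [180.0, -0.0, 10.7]
contact_force: [0.4, 0.0, -1.2]
gripper_width: 0.0339
```

Call:
{"fn": "step_arm", "kwargs": {
  "increments": [
    [[0,0,0.0005],[0,0,0],1],
    [[0,0,0.001],[0,0,0],1],
    [[0,0,0.0015],[0,0,0],1],
    [[0,0,0.0015],[0,0,0],1]
  ]
}}

```text
time_s: 7.75
tcp_pos: [0.6325, -0.1694, 0.0235]
eef_rot: [180.0, -0.0, 10.7]
contact_force: [-2.3, 1.2, 5.4]
gripper_width: 0.0339
```

Contact. I'll open and then rise straight up.

Call:
{"fn": "step_arm", "kwargs": {
  "increments": [
    [[0,0,-0.0005],[0,0,0],0.9],
    [[0,0,-0.0005],[0,0,0],0.6],
    [[0,0,-0.0005],[0,0,0],0.3],
    [[0,0,-0.0005],[0,0,0],0],
    [[0,0,-0.0005],[0,0,0],0],
    [[0,0,-0.0005],[0,0,0],0],
    [[0,0,-0.0005],[0,0,0],0],
    [[0,0,-0.0005],[0,0,0],0],
    [[0,0,-0.0005],[0,0,0],0]
  ]
}}

```text
time_s: 8.65
tcp_pos: [0.6325, -0.1694, 0.0236]
eef_rot: [-180.0, 0.0, 10.7]
contact_force: [0.8, -0.3, -0.1]
gripper_width: 0.0844
```

Call:
{"fn": "step_arm", "kwargs": {
  "increments": [
    [[0,0,-0.005],[0,0,0],0],
    [[0,0,-0.02],[0,0,0],0],
    [[0,0,-0.045],[0,0,0],0],
    [[0,0,-0.075],[0,0,0],0],
    [[-0.01,0,-0.1],[0,0,0],0],
    [[-0.03,0,-0.12],[0,0,0],0],
    [[-0.055,0,-0.13],[0,0,0],0],
    [[-0.075,0,-0.135],[0,0,0],0],
    [[-0.08,0,-0.135],[0,0,0],0],
    [[-0.08,0,-0.135],[0,0,0],0]
  ]
}}

```text
time_s: 9.65
tcp_pos: [0.5538, -0.1844, 0.1601]
eef_rot: [180.0, -0.1, 10.7]
contact_force: [-0.2, 0.9, 0.0]
gripper_width: 0.0876
```

```bash
python3 - <<'E'
from h import *
d=snap('wrist','w4');print(d['tcp'],d['rot'])
E
```

```text
[0.553835465860115, -0.18444024173993093, 0.16007265007917118] [179.97472279527037, -0.12120327568813, 10.686360991237848]
```

View pics/w4.png

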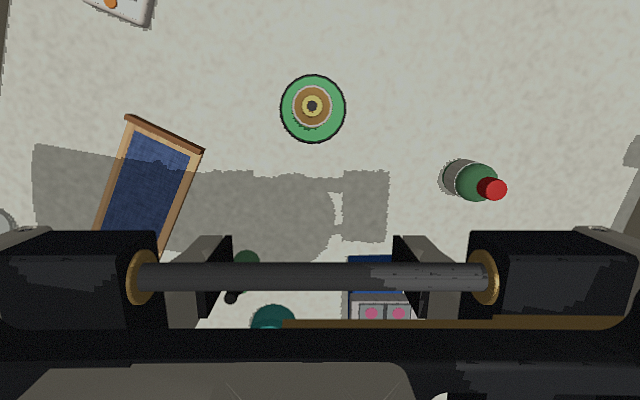

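Call:
{"fn": "step_arm", "kwargs": {
  "increments": [
    [[-0.015,0.005,0],[0,0,0],0],
    [[-0.04,0.018,0],[0,0,0],0],
    [[-0.075,0.034,0],[0,0,0],0],
    [[-0.11,0.05,0],[0,0,0],0],
    [[-0.135,0.062,0],[0,0,0],0],
    [[-0.146,0.068,0.01],[0,0,0],0],
    [[-0.146,0.068,0.03],[0,0,0],0],
    [[-0.146,0.068,0.05],[0,0,0],0],
    [[-0.146,0.068,0.06],[0,0,0],0],
    [[-0.146,0.068,0.06],[0,0,0],0]
  ]
}}

```text
time_s: 10.7
tcp_pos: [0.4222, -0.2779, 0.0967]
eef_rot: [-179.9, 0.2, 10.7]
contact_force: [0.3, -0.8, 0.4]
gripper_width: 0.0877
```

```bash
python3 - <<'E'
from h import *
d=snap('wrist','w5');print(d['tcp'],d['rot'])
E
```

```text
[0.4221944294042985, -0.27791394400031394, 0.09674975805249356] [-179.91404196294772, 0.19380795463093423, 10.704441782350257]
```

View pics/w5.png

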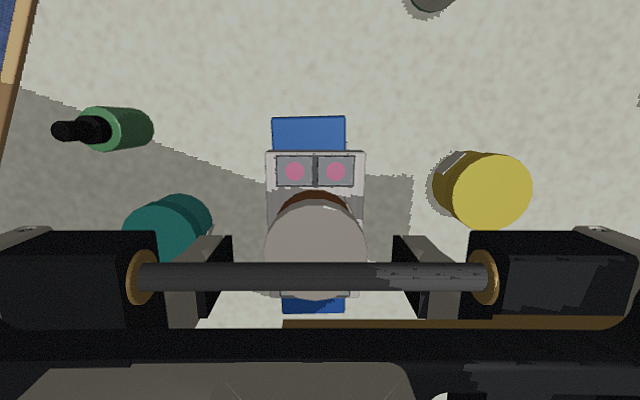

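```bash
python3 - <<'E'
from h import *
s=r.get_state();T=R.from_euler('xyz',s['eef_rot'],degrees=True).as_matrix()
for p in((264.5,250),(368,250),(316,198)):
  q=onz('w5',p,.104);print(q,T.T@(q-s['tcp_pos']))
q=proj('w5',[s['tcp_pos']+T@np.array([.028,0,-.0073])]);print(q)
E
```

```text
[ 0.42061741 -0.25185825  0.104     ] [ 0.00256518 -0.02626015 -0.00609965]
[ 0.43080314 -0.30554972  0.104     ] [ 0.002582    0.02838893 -0.00612962]
[ 0.45355101 -0.27320653  0.104     ] [ 0.030951    0.00084358 -0.00616731]
[[314.33073176 204.24529412]]
```

Call:
{"fn": "step_arm", "kwargs": {
  "increments": [
    [[0.0025,0.001,0.01],[0,0,0],0],
    [[0.0025,0.001,0.022],[0,0,0],0],
    [[0.0025,0.001,0.029],[0,0,0],0],
    [[0.0025,0.001,0.03],[0,0,0],0],
    [[0.0025,0.001,0.03],[0,0,0],1],
    [[0.0025,0.001,0.03],[0,0,0],1],
    [[0.0025,0.001,0.03],[0,0,0],1],
    [[0.0025,0.001,0.03],[0,0,0],1],
    [[0.0025,0.001,0.03],[0,0,0],1],
    [[0.0025,0.001,0.03],[0,0,0],1]
  ],
  "force": 15
}}

```text
time_s: 11.75
tcp_pos: [0.4258, -0.2788, 0.0688]
eef_rot: [180.0, -0.0, 10.7]
contact_force: [-0.6, -0.1, 0.7]
gripper_width: 0.056
```

Call:
{"fn": "step_arm", "kwargs": {
  "increments": [
    [[0,0,0],[0,0,0],1],
    [[0,0,0],[0,0,0],1],
    [[0,0,0],[0,0,0],1]
  ]
}}

```text
time_s: 12.05
tcp_pos: [0.4258, -0.2788, 0.0688]
eef_rot: [180.0, -0.0, 10.7]
contact_force: [-1.3, 1.0, 5.0]
gripper_width: 0.0557
```

Call:
{"fn": "step_arm", "kwargs": {
  "increments": [
    [[0,0,-0.004],[0,0,0],1],
    [[0,0,-0.014],[0,0,0],1],
    [[0,0,-0.03],[0,0,0],1],
    [[0,0,-0.055],[0,0,0],1],
    [[0.005,-0.007,-0.08],[0,0,0],1],
    [[0.015,-0.025,-0.1],[0,0,0],1],
    [[0.032,-0.055,-0.11],[0,0,0],1],
    [[0.052,-0.09,-0.115],[0,0,0],1],
    [[0.073,-0.127,-0.115],[0,0,0],1],
    [[0.095,-0.165,-0.115],[0,0,0],1]
  ]
}}

```text
time_s: 13.05
tcp_pos: [0.4886, -0.0975, 0.1846]
eef_rot: [-180.0, -0.1, 10.7]
contact_force: [1.0, -0.4, -0.2]
gripper_width: 0.0559
```

Call:
{"fn": "step_arm", "kwargs": {
  "increments": [
    [[0.021,-0.038,0],[0,0,0],1],
    [[0.042,-0.076,0],[0,0,0],1],
    [[0.063,-0.114,0],[0,0,0],1],
    [[0.083,-0.15,0],[0,0,0],1],
    [[0.1,-0.185,0],[0,0,0],1],
    [[0.113,-0.21,0],[0,0,0],1],
    [[0.121,-0.225,0],[0,0,0],1],
    [[0.125,-0.232,0],[0,0,0],1],
    [[0.125,-0.232,0],[0,0,0],1],
    [[0.125,-0.232,0],[0,0,0],1]
  ]
}}

```text
time_s: 14.05
tcp_pos: [0.5677, 0.1512, 0.1836]
eef_rot: [180.0, 0.0, 10.7]
contact_force: [-0.7, -0.5, -1.8]
gripper_width: 0.0555
```

```bash
python3 - <<'E'
from h import *
d=snap('wrist','w6');print(d['tcp'],d['rot'])
E
```

```text
[0.5677135132908553, 0.1512372810009011, 0.18356778544470004] [179.99199556237502, 0.03262414739725193, 10.664113866569185]
```

View pics/w6.png

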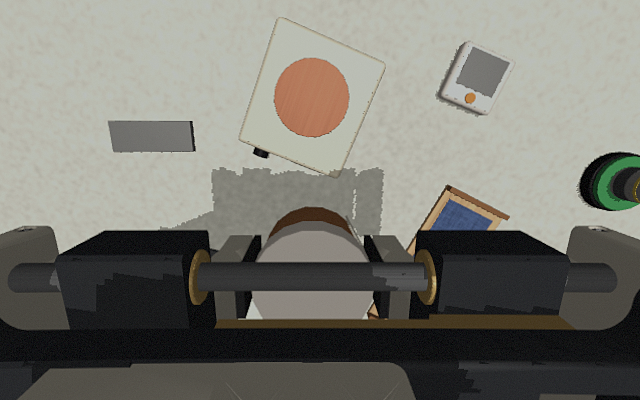

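```bash
python3 - <<'E'
from h import *
p=onz('w6',(311.6,97.2),.032);print(p)
s=r.get_state();T=R.from_euler('xyz',s['eef_rot'],degrees=True).as_matrix();print(T.T@(p-s['tcp_pos']))
E
```

```text
[0.65534637 0.16883932 0.032     ]
[ 0.08940433 -0.00129644  0.15164902]
```

Call:
{"fn": "step_arm", "kwargs": {
  "increments": [
    [[0.01,0,0],[0,0,0],1],
    [[0.03,0,0.01],[0,0,0],1],
    [[0.055,0,0.03],[0,0,0],1],
    [[0.075,-0.001,0.055],[0,0,0],1],
    [[0.087,-0.001,0.08],[0,0,0],1],
    [[0.089,-0.001,0.105],[0,0,0],1],
    [[0.089,-0.001,0.125],[0,0,0],1],
    [[0.089,-0.001,0.134],[0,0,0],1],
    [[0.089,-0.001,0.137],[0,0,0],1],
    [[0.089,-0.001,0.139],[0,0,0],1]
  ]
}}

```text
time_s: 15.1
tcp_pos: [0.6561, 0.1696, 0.0452]
eef_rot: [-180.0, -0.1, 10.7]
contact_force: [-0.2, 0.4, -1.1]
gripper_width: 0.0557
```

Call:
{"fn": "step_arm", "kwargs": {
  "increments": [
    [[0,0,0.0005],[0,0,0],1],
    [[0,0,0.001],[0,0,0],1],
    [[0,0,0.0015],[0,0,0],1],
    [[0,0,0.002],[0,0,0],1],
    [[0,0,0.0025],[0,0,0],1],
    [[0,0,0.0025],[0,0,0],1]
  ]
}}

```text
time_s: 15.7
tcp_pos: [0.6553, 0.1697, 0.0421]
eef_rot: [180.0, 0.0, 10.7]
contact_force: [0.1, -0.6, -1.4]
gripper_width: 0.0559
```

Call:
{"fn": "step_arm", "kwargs": {
  "increments": [
    [[0,0,0.0005],[0,0,0],1],
    [[0,0,0.001],[0,0,0],1],
    [[0,0,0.0015],[0,0,0],1],
    [[0,0,0.0015],[0,0,0],1]
  ]
}}

```text
time_s: 16.1
tcp_pos: [0.6554, 0.1697, 0.0409]
eef_rot: [180.0, -0.0, 10.7]
contact_force: [-1.2, -0.0, 2.1]
gripper_width: 0.056
```

Contact. I'll release and rise.

Call:
{"fn": "step_arm", "kwargs": {
  "increments": [
    [[0,0,0],[0,0,0],0.9],
    [[0,0,0],[0,0,0],0.6],
    [[0,0,0],[0,0,0],0.3],
    [[0,0,0],[0,0,0],0],
    [[0,0,0],[0,0,0],0],
    [[0,0,0],[0,0,0],0],
    [[0,0,0],[0,0,0],0],
    [[0,0,0],[0,0,0],0]
  ]
}}

```text
time_s: 16.9
tcp_pos: [0.6554, 0.1697, 0.0405]
eef_rot: [180.0, 0.0, 10.7]
contact_force: [-0.2, -0.4, 0.2]
gripper_width: 0.0868
```

Call:
{"fn": "step_arm", "kwargs": {
  "increments": [
    [[0,0,-0.005],[0,0,0],0],
    [[0,0,-0.02],[0,0,0],0],
    [[0,0,-0.045],[0,0,0],0],
    [[0,0,-0.075],[0,0,0],0],
    [[-0.01,0,-0.1],[0,0,0],0],
    [[-0.03,0,-0.12],[0,0,0],0],
    [[-0.055,0,-0.13],[0,0,0],0],
    [[-0.075,0,-0.135],[0,0,0],0],
    [[-0.08,0,-0.135],[0,0,0],0],
    [[-0.08,0,-0.135],[0,0,0],0]
  ]
}}

```text
time_s: 17.9
tcp_pos: [0.5767, 0.155, 0.1772]
eef_rot: [-180.0, -0.1, 10.7]
contact_force: [0.4, -0.2, -1.0]
gripper_width: 0.0875
```

```bash
python3 - <<'E'
from h import *
d=snap('wrist','w7');print(d['tcp'],d['rot'],r.get_state()['joints'])
E
```

```text
[0.5767440785462487, 0.15500721513542212, 0.1771786853145338] [-179.95670943001826, -0.11959678766984826, 10.730601437646452] [ 3.37641017e+01  1.53897069e+01 -1.35368040e+01  1.29108756e-02
 -6.09840360e+01  6.69511227e+01]
```

View pics/w7.png

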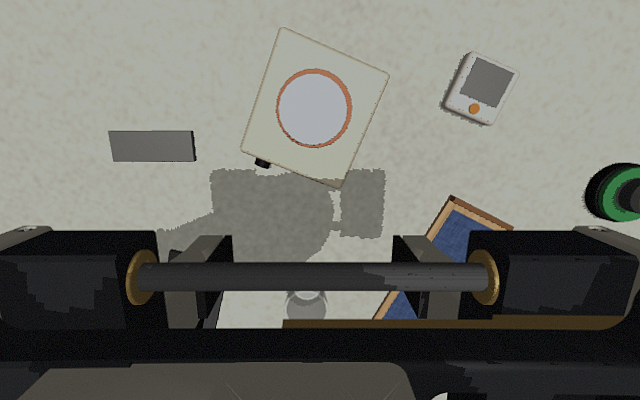

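Call:
{"fn": "step_arm", "kwargs": {
  "increments": [
    [[-0.015,-0.01,0],[0,0,0.03],0],
    [[-0.04,-0.027,-0.01],[0,0,0.06],0],
    [[-0.075,-0.05,-0.03],[0,0,0.1],0],
    [[-0.11,-0.075,-0.05],[0,0,0.14],0],
    [[-0.145,-0.1,-0.06],[0,0,0.18],0],
    [[-0.175,-0.12,-0.07],[0,0,0.22],0],
    [[-0.2,-0.137,-0.07],[0,0,0.25],0],
    [[-0.208,-0.147,-0.07],[0,0,0.27],0],
    [[-0.208,-0.147,-0.07],[0,0,0.27],0],
    [[-0.208,-0.147,-0.07],[0,0,0.27],0]
  ]
}}

```text
time_s: 18.95
tcp_pos: [0.3455, 0.2612, 0.2456]
eef_rot: [180.0, -0.0, -4.7]
contact_force: [0.2, 0.1, 0.2]
gripper_width: 0.0877
```

```bash
python3 - <<'E'
from h import *
d=snap('wrist','w8');print(d['tcp'],d['rot'],r.get_state()['joints'])
E
```

```text
[0.34552635738913823, 0.2611756618750564, 0.2456065779049589] [179.97942612938144, -0.005871208459554615, -4.690436418227236] [ 6.33365668e+01 -3.86708071e+00 -2.61234401e+01  1.11479455e-02
 -6.77804459e+01  2.19176347e+01]
```

View pics/w8.png

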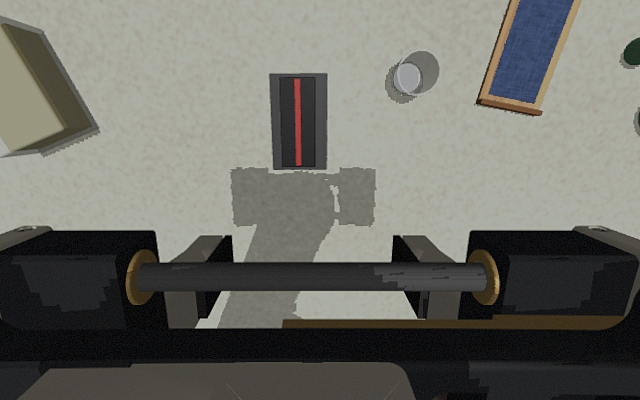

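```bash
python3 - <<'E'
from h import *
crop('w8',255,60,90,125,4,'c8')
E
```

```text
(no output)
```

View pics/c8.png

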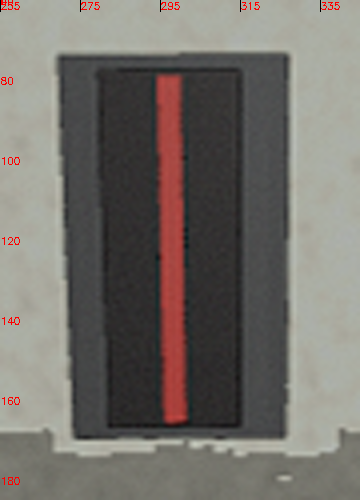

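```bash
python3 - <<'E'
from h import *
np.set_printoptions(precision=4,suppress=True)
c=lambda X,Y,z:onz('w8',(255+X/4-.4,60+Y/4-.4),z)
for Q,z in(([(97,70),(241,70),(241,426),(107,426)],.036),([(58,57),(288,53),(286,437),(74,437)],.006)):
  P=np.array([c(*q,z) for q in Q]);x=(P[0]+P[1]-P[2]-P[3])/2
  print(P.mean(0),np.linalg.norm(x),np.degrees(np.arctan2(x[1],x[0])),np.linalg.norm(P[0]-P[1]),np.linalg.norm(P[2]-P[3]))
a,b=c(169,74,.036),c(175,422,.036);print((a+b)/2,np.linalg.norm(a-b),np.degrees(np.arctan2(*(a-b)[1::-1])))
E
```

```text
[0.4112 0.273  0.036 ] 0.09887598333483555 -4.578631820454655 0.039869600920748635 0.040036928301152915
[0.411  0.2727 0.006 ] 0.11466707617313195 -4.253748347584084 0.06867994403071825 0.0686718021457761
[0.4113 0.2728 0.036 ] 0.09665609263149798 -4.382411681617415
```

Call:
{"fn": "step_arm", "kwargs": {
  "increments": [
    [[0.025,0.01,0],[0,0,0],0],
    [[0.055,0.03,0],[0,0,-0.02],0],
    [[0.085,0.06,0],[0,0,-0.04],0],
    [[0.11,0.09,0],[0,0,-0.06],0],
    [[0.13,0.125,0],[0,0,-0.08],0],
    [[0.145,0.16,0],[0,0,-0.1],0],
    [[0.152,0.2,0],[0,0,-0.12],0],
    [[0.157,0.235,0],[0,0,-0.134],0],
    [[0.157,0.269,0],[0,0,-0.134],0]
  ]
}}

```text
time_s: 19.9
tcp_pos: [0.4798, -0.0232, 0.245]
eef_rot: [180.0, 0.1, 2.8]
contact_force: [0.7, -0.0, -0.5]
gripper_width: 0.0877
```

Call:
{"fn": "step_arm", "kwargs": {
  "increments": [
    [[-0.005,0.035,0],[0,0,0],0],
    [[-0.015,0.07,0],[0,0,-0.02],0],
    [[-0.03,0.105,0.0],[0,0,-0.04],0],
    [[-0.05,0.14,0.01],[0,0,-0.06],0],
    [[-0.075,0.175,0.02],[0,0,-0.08],0],
    [[-0.1,0.21,0.03],[0,0,-0.1],0],
    [[-0.125,0.24,0.04],[0,0,-0.12],0],
    [[-0.137,0.26,0.04],[0,0,-0.134],0],
    [[-0.137,0.264,0.04],[0,0,-0.134],0],
    [[-0.137,0.264,0.04],[0,0,-0.134],0]
  ]
}}

```text
time_s: 20.9
tcp_pos: [0.3554, -0.2924, 0.2052]
eef_rot: [-180.0, 0.0, 10.4]
contact_force: [0.8, 0.3, 0.1]
gripper_width: 0.0874
```

```bash
python3 - <<'E'
from h import *
d=snap('wrist','w9');print(d['tcp'],d['rot'],r.get_state()['joints'])
crop('w9',245,20,140,200,3,'c9')
E
```

```text
[0.3554241481329898, -0.29241508303890124, 0.205213384575771] [-179.98688499721962, 0.0483677718352071, 10.405465237265876] [-1.47112624e+01  8.32026258e-01 -2.70724436e+01  2.95246283e-03
 -6.21281533e+01  1.15178421e+02]
```

View pics/c9.png

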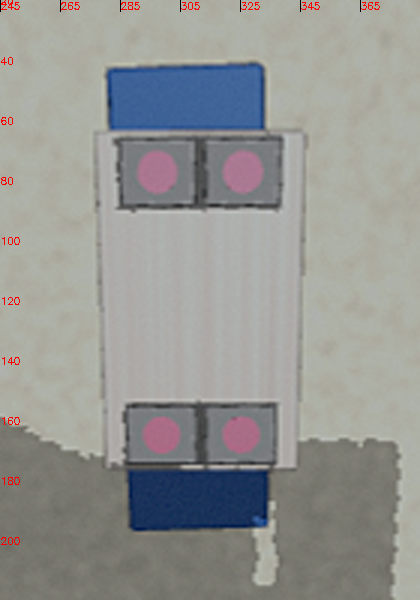

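```bash
python3 - <<'E'
from h import *
np.set_printoptions(precision=4,suppress=True)
c=lambda X,Y,z:onz('w9',(245+X/3-.4,20+Y/3-.4),z)
s=r.get_state();T=R.from_euler('xyz',s['eef_rot'],degrees=True).as_matrix()
for Q,z in(([(95,131),(303,131),(296,468),(106,468)],.06),([(107,69),(263,63),(267,525),(131,529)],.044)):
  P=np.array([c(*q,z) for q in Q]);x=(P[0]+P[1]-P[2]-P[3])/2;m=P.mean(0)
  print(m,np.linalg.norm(x),np.degrees(np.arctan2(x[1],x[0])),np.linalg.norm(P[0]-P[1]),np.linalg.norm(P[2]-P[3]),T.T@(m-s['tcp_pos']))
E
```

```text
[ 0.4206 -0.279   0.06  ] 0.10259850123947444 10.736491667307114 0.06258916656513706 0.06296239734641641 [ 0.0661 -0.0007  0.1453]
[ 0.4186 -0.2767  0.044 ] 0.14779875656552613 12.05726081683883 0.04857545833220394 0.048304955870805806 [ 0.0646 -0.0033  0.1613]
```

Call:
{"fn": "step_arm", "kwargs": {
  "increments": [
    [[0.02,0,0.01],[0,0,0],0],
    [[0.045,0,0.03],[0,0,0],0],
    [[0.06,-0.001,0.06],[0,0,0],0],
    [[0.066,-0.001,0.09],[0,0,0],0],
    [[0.066,-0.001,0.12],[0,0,0],0],
    [[0.066,-0.001,0.145],[0,0,0],0],
    [[0.066,-0.001,0.163],[0,0,0],0],
    [[0.066,-0.001,0.171],[0,0,0],0],
    [[0.066,-0.001,0.171],[0,0,0],0],
    [[0.066,-0.001,0.171],[0,0,0],0]
  ]
}}

```text
time_s: 21.95
tcp_pos: [0.4213, -0.2778, 0.0352]
eef_rot: [180.0, -0.0, 10.6]
contact_force: [0.4, -0.4, -0.7]
gripper_width: 0.0881
```

Call:
{"fn": "step_arm", "kwargs": {
  "increments": [
    [[0,0,0],[0,0,0],0.3],
    [[0,0,0],[0,0,0],1],
    [[0,0,0],[0,0,0],1],
    [[0,0,0],[0,0,0],1],
    [[0,0,0],[0,0,0],1],
    [[0,0,0],[0,0,0],1],
    [[0,0,0],[0,0,0],1],
    [[0,0,0],[0,0,0],1]
  ],
  "force": 20
}}

```text
time_s: 22.75
tcp_pos: [0.4208, -0.2782, 0.0351]
eef_rot: [180.0, -0.0, 10.6]
contact_force: [-0.9, -0.6, 5.8]
gripper_width: 0.0638
```

Call:
{"fn": "step_arm", "kwargs": {
  "increments": [
    [[0,0,-0.003],[0,0,0],1],
    [[0,0,-0.01],[0,0,0],1],
    [[0,0,-0.025],[0,0,0],1],
    [[0,0,-0.045],[0,0,0],1],
    [[0,0,-0.07],[0,0,0],1],
    [[0.005,-0.005,-0.095],[0,0,0],1],
    [[0.017,-0.02,-0.112],[0,0,0],1],
    [[0.034,-0.045,-0.12],[0,0,0],1],
    [[0.052,-0.075,-0.12],[0,0,0],1],
    [[0.07,-0.105,-0.12],[0,0,0],1]
  ]
}}

```text
time_s: 23.75
tcp_pos: [0.4701, -0.1608, 0.1553]
eef_rot: [-180.0, -0.1, 10.5]
contact_force: [0.7, 0.3, -2.0]
gripper_width: 0.0636
```

Call:
{"fn": "step_arm", "kwargs": {
  "increments": [
    [[0.018,-0.033,0],[0,0,0.01],1],
    [[0.035,-0.067,0],[0,0,0.03],1],
    [[0.05,-0.102,0],[0,0,0.05],1],
    [[0.059,-0.137,0],[0,0,0.075],1],
    [[0.06,-0.172,0],[0,0,0.1],1],
    [[0.056,-0.207,0],[0,0,0.125],1],
    [[0.047,-0.24,0],[0,0,0.15],1],
    [[0.035,-0.272,0],[0,0,0.175],1],
    [[0.022,-0.302,0],[0,0,0.2],1],
    [[0.008,-0.33,0],[0,0,0.22],1]
  ]
}}

```text
time_s: 24.75
tcp_pos: [0.4162, 0.165, 0.1548]
eef_rot: [-180.0, 0.0, -2.1]
contact_force: [0.3, 0.2, -1.9]
gripper_width: 0.0637
```

Call:
{"fn": "step_arm", "kwargs": {
  "increments": [
    [[0,0,0],[0,0,0.02],1],
    [[0,0,0],[0,0,0.04],1],
    [[0,0,0],[0,0,0.042],1]
  ]
}}

```text
time_s: 25.05
tcp_pos: [0.4174, 0.1636, 0.1547]
eef_rot: [180.0, 0.0, -4.5]
contact_force: [-0.4, -0.6, -1.1]
gripper_width: 0.0636
```

```bash
python3 - <<'E'
from h import *
d=snap('wrist','w10');print(d['tcp'],d['rot'],r.get_state()['joints'])
s=r.get_state();T=R.from_euler('xyz',s['eef_rot'],degrees=True).as_matrix();print(T.T@(np.array([.4115,.273,.027])-s['tcp_pos']))
E
```

```text
[0.41735435323060976, 0.16362305529519952, 0.15469565217726514] [179.99874465925006, 0.0007205713806025765, -4.4753895232183565] [ 4.67068491e+01  2.51646530e+00 -3.26736710e+01 -1.05708256e-03
 -5.48191791e+01  3.88108336e+01]
[-0.01450567 -0.10878722  0.12759605]
```

View pics/w10.png

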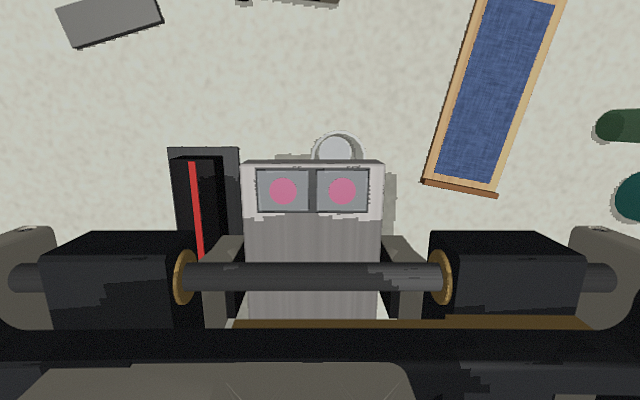

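```bash
python3 - <<'E'
from h import *
s=r.get_state();T=R.from_euler('xyz',s['eef_rot'],degrees=True).as_matrix()
for p in((241,162),(385,161)):
  q=onz('w10',p,s['tcp_pos'][2]+.0249);print(T.T@(q-s['tcp_pos']))
E
```

```text
[ 0.05183704 -0.03151945 -0.02490959]
[ 0.05228544  0.03055833 -0.02490236]
```

Call:
{"fn": "step_arm", "kwargs": {
  "increments": [
    [[-0.003,-0.01,0],[0,0,0],1],
    [[-0.006,-0.03,0],[0,0,0],1],
    [[-0.01,-0.055,0],[0,0,0],1],
    [[-0.013,-0.08,0.01],[0,0,0],1],
    [[-0.0145,-0.1,0.03],[0,0,0],1],
    [[-0.0145,-0.109,0.055],[0,0,0],1],
    [[-0.0145,-0.109,0.08],[0,0,0],1],
    [[-0.0145,-0.109,0.1],[0,0,0],1],
    [[-0.0145,-0.109,0.115],[0,0,0],1],
    [[-0.0145,-0.109,0.115],[0,0,0],1]
  ]
}}

```text
time_s: 26.1
tcp_pos: [0.4105, 0.2724, 0.0375]
eef_rot: [179.8, 0.1, -4.5]
contact_force: [0.6, -0.5, -2.2]
gripper_width: 0.0636
```

Call:
{"fn": "step_arm", "kwargs": {
  "increments": [
    [[0,0,0.003],[0,0,0],1],
    [[0,0,0.006],[0,0,0],1],
    [[0,0,0.008],[0,0,0],1],
    [[0,0,0.0095],[0,0,0],1],
    [[0,0,0.0105],[0,0,0],1],
    [[0,0,0.0105],[0,0,0],1],
    [[0,0,0.0105],[0,0,0],1]
  ]
}}

```text
time_s: 26.8
tcp_pos: [0.4112, 0.2739, 0.0292]
eef_rot: [-180.0, -0.0, -4.4]
contact_force: [-0.8, -0.5, -1.4]
gripper_width: 0.0635
```

Call:
{"fn": "step_arm", "kwargs": {
  "increments": [
    [[0,0,0.0005],[0,0,0],1],
    [[0,0,0.001],[0,0,0],1],
    [[0,0,0.001],[0,0,0],1]
  ]
}}

```text
time_s: 27.1
tcp_pos: [0.4111, 0.2737, 0.028]
eef_rot: [180.0, 0.0, -4.4]
contact_force: [0.8, -0.5, -1.2]
gripper_width: 0.0635
```

Call:
{"fn": "step_arm", "kwargs": {
  "increments": [
    [[0,0,0.0005],[0,0,0],1],
    [[0,0,0.001],[0,0,0],1],
    [[0,0,0.0015],[0,0,0],1],
    [[0,0,0.0015],[0,0,0],1]
  ]
}}

```text
time_s: 27.5
tcp_pos: [0.4112, 0.2738, 0.0271]
eef_rot: [-180.0, -0.0, -4.4]
contact_force: [-2.2, -0.8, 6.7]
gripper_width: 0.0638
```

Call:
{"fn": "step_arm", "kwargs": {
  "increments": [
    [[0,0,-0.0005],[0,0,0],0.9],
    [[0,0,-0.0005],[0,0,0],0.5],
    [[0,0,-0.0005],[0,0,0],0],
    [[0,0,-0.0005],[0,0,0],0],
    [[0,0,-0.0005],[0,0,0],0],
    [[0,0,-0.0005],[0,0,0],0],
    [[0,0,-0.0005],[0,0,0],0],
    [[0,0,-0.0005],[0,0,0],0]
  ]
}}

```text
time_s: 28.3
tcp_pos: [0.4112, 0.2738, 0.027]
eef_rot: [-180.0, -0.0, -4.4]
contact_force: [0.2, 0.1, 1.6]
gripper_width: 0.0872
```

Call:
{"fn": "step_arm", "kwargs": {
  "increments": [
    [[0,0,-0.005],[0,0,0],0],
    [[0,0,-0.02],[0,0,0],0],
    [[0,0,-0.045],[0,0,0],0],
    [[0,0,-0.075],[0,0,0],0],
    [[-0.01,0,-0.11],[0,0,0],0],
    [[-0.03,0,-0.15],[0,0,0],0],
    [[-0.05,0,-0.18],[0,0,0],0],
    [[-0.06,0,-0.2],[0,0,0],0],
    [[-0.06,0,-0.2],[0,0,0],0],
    [[-0.06,0,-0.2],[0,0,0],0]
  ]
}}

```text
time_s: 29.3
tcp_pos: [0.3512, 0.2786, 0.2277]
eef_rot: [-179.9, -0.0, -4.4]
contact_force: [-0.1, -0.8, -0.3]
gripper_width: 0.0876
```

```bash
python3 - <<'E'
from h import *
d=snap('wrist','w11');print(d['tcp'],d['rot'])
E
```

```text
[0.3511809513121278, 0.2785531484450522, 0.22766988198731614] [-179.90404126024325, -0.027401128776983565, -4.392026702778762]
```

View pics/w11.png

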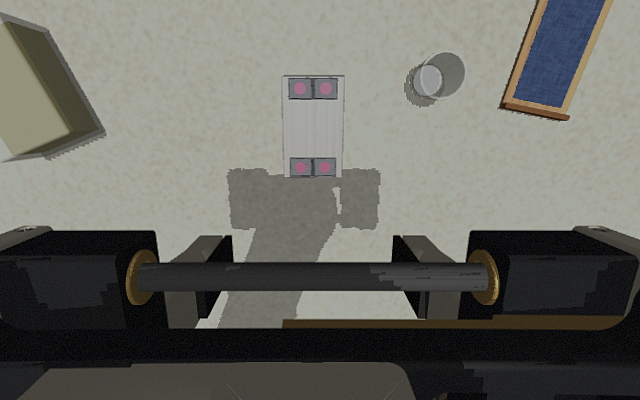

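Call:
{"fn": "step_arm", "kwargs": {
  "increments": [
    [[0.02,0.01,-0.01],[0,0,0.02],0],
    [[0.04,0.035,-0.02],[0,0,0.04],0],
    [[0.06,0.065,-0.03],[0,0,0.07],0],
    [[0.075,0.1,-0.04],[0,0,0.1],0],
    [[0.085,0.14,-0.05],[0,0,0.13],0],
    [[0.089,0.18,-0.06],[0,0,0.16],0],
    [[0.089,0.22,-0.07],[0,0,0.18],0],
    [[0.089,0.25,-0.07],[0,0,0.19],0],
    [[0.089,0.257,-0.07],[0,0,0.19],0],
    [[0.089,0.257,-0.07],[0,0,0.19],0]
  ]
}}

```text
time_s: 30.35
tcp_pos: [0.42, 0.0141, 0.2962]
eef_rot: [179.9, 0.1, -15.5]
contact_force: [0.5, 0.4, -0.5]
gripper_width: 0.0877
```

```bash
python3 - <<'E'
from h import *
P=np.array([onz('w11',q,.052) for q in((282,75),(344,75),(343,178),(284,178))]);x=P[0]+P[1]-P[2]-P[3];print(P.mean(0),np.degrees(np.arctan2(x[1],x[0])))
d=snap('wrist','w12');print(d['tcp'],d['rot'])
E
```

```text
[0.41046167 0.27349315 0.052     ] -4.026439948034244
[0.4200001819886181, 0.014133220603765064, 0.2961543217719805] [179.93738083198213, 0.08166486491652585, -15.463228822733285]
```

View pics/w12.png

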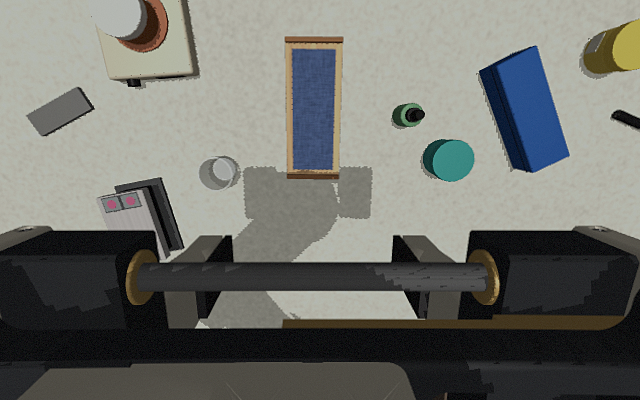

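```bash
python3 - <<'E'
from h import *
crop('w12',265,25,100,165,3,'c12')
E
```

```text
(no output)
```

View pics/c12.png

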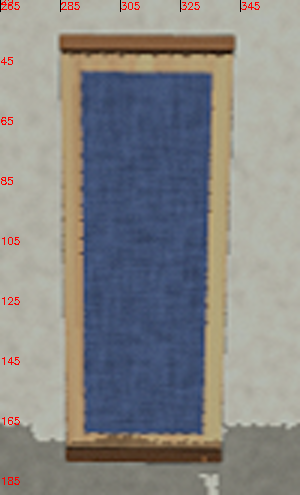

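```bash
python3 - <<'E'
from h import *
np.set_printoptions(precision=4,suppress=True)
c=lambda X,Y,z:onz('w12',(265+X/3-.4,25+Y/3-.4),z)
for Q,z in(([(82,72),(211,72),(204,433),(85,433)],.006),([(60,37),(235,37),(221,459),(66,459)],.012)):
  P=np.array([c(*q,z) for q in Q]);x=(P[0]+P[1]-P[2]-P[3])/2
  print(P.mean(0),np.linalg.norm(x),np.degrees(np.arctan2(x[1],x[0])),np.linalg.norm(P[0]-P[1]),np.linalg.norm(P[2]-P[3]))
E
```

```text
[ 0.4948 -0.0082  0.006 ] 0.1594896781394517 -15.72385978641383 0.056677077542715 0.05794774856266008
[ 0.4951 -0.0082  0.012 ] 0.18359271068628563 -15.961111573737332 0.07512166239352856 0.07503238948659256
```

Call:
{"fn": "step_arm", "kwargs": {
  "increments": [
    [[0.01,0.01,0],[0,0,-0.03],0],
    [[0.025,0.04,0.005],[0,0,-0.08],0],
    [[0.04,0.075,0.015],[0,0,-0.14],0],
    [[0.05,0.115,0.03],[0,0,-0.2],0],
    [[0.053,0.155,0.045],[0,0,-0.26],0],
    [[0.05,0.195,0.06],[0,0,-0.32],0],
    [[0.042,0.235,0.075],[0,0,-0.38],0],
    [[0.03,0.275,0.085],[0,0,-0.44],0],
    [[0.019,0.305,0.09],[0,0,-0.48],0],
    [[0.0185,0.31,0.09],[0,0,-0.48],0]
  ]
}}

```text
time_s: 31.4
tcp_pos: [0.3546, -0.2894, 0.2053]
eef_rot: [-179.9, 0.2, 12.2]
contact_force: [1.1, 0.5, 0.8]
gripper_width: 0.0876
```

Call:
{"fn": "step_arm", "kwargs": {
  "increments": [
    [[0,0,0],[0,0,0],0],
    [[0,0,0],[0,0,0],0],
    [[0,0,0],[0,0,0],0]
  ]
}}

```text
time_s: 31.7
tcp_pos: [0.3572, -0.2878, 0.2071]
eef_rot: [180.0, -0.0, 12.3]
contact_force: [-0.3, 0.7, 0.1]
gripper_width: 0.0876
```

```bash
python3 - <<'E'
from h import *
d=snap('wrist','w13');print(d['tcp'],d['rot'])
crop('w13',245,20,140,200,3,'c13')
E
```

```text
[0.3571734878627991, -0.2877509726451582, 0.2071226196579674] [179.99751911061128, -0.011455009984144822, 12.26518163603981]
```

View pics/c13.png

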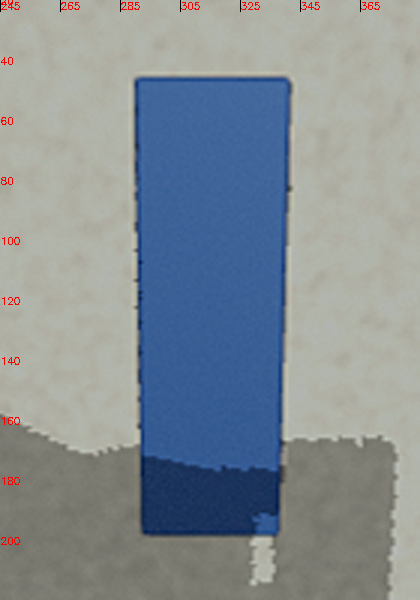

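```bash
python3 - <<'E'
from h import *
np.set_printoptions(precision=4,suppress=True)
c=lambda X,Y,z:onz('w13',(245+X/3-.4,20+Y/3-.4),z)
s=r.get_state();T=R.from_euler('xyz',s['eef_rot'],degrees=True).as_matrix()
P=np.array([c(*q,.044) for q in[(135,77),(291,77),(279,535),(142,535)]]);x=(P[0]+P[1]-P[2]-P[3])/2;m=P.mean(0)
print(m,np.linalg.norm(x),np.degrees(np.arctan2(x[1],x[0])),np.linalg.norm(P[0]-P[1]),np.linalg.norm(P[2]-P[3]),T.T@(m-s['tcp_pos']))
E
```

```text
[ 0.4184 -0.277   0.044 ] 0.1484999469250564 12.118295405806613 0.049000106888033725 0.04904282022780288 [0.0621 0.0025 0.1632]
```

Call:
{"fn": "step_arm", "kwargs": {
  "increments": [
    [[0.02,0.001,0.01],[0,0,0],0],
    [[0.045,0.002,0.03],[0,0,0],0],
    [[0.058,0.0025,0.06],[0,0,0],0],
    [[0.062,0.0025,0.09],[0,0,0],0],
    [[0.062,0.0025,0.12],[0,0,0],0],
    [[0.062,0.0025,0.15],[0,0,0],0],
    [[0.062,0.0025,0.175],[0,0,0],0],
    [[0.062,0.0025,0.19],[0,0,0],0],
    [[0.062,0.0025,0.197],[0,0,0],0],
    [[0.062,0.0025,0.197],[0,0,0],0]
  ]
}}

```text
time_s: 32.75
tcp_pos: [0.4174, -0.2773, 0.0095]
eef_rot: [-180.0, 0.1, 12.2]
contact_force: [-0.9, 0.1, 0.1]
gripper_width: 0.0879
```

Call:
{"fn": "step_arm", "kwargs": {
  "increments": [
    [[0,0,0],[0,0,0],0.3],
    [[0,0,0],[0,0,0],1],
    [[0,0,0],[0,0,0],1],
    [[0,0,0],[0,0,0],1],
    [[0,0,0],[0,0,0],1],
    [[0,0,0],[0,0,0],1],
    [[0,0,0],[0,0,0],1],
    [[0,0,0],[0,0,0],1],
    [[0,0,0],[0,0,0],1]
  ],
  "force": 30
}}

```text
time_s: 33.65
tcp_pos: [0.4175, -0.278, 0.0103]
eef_rot: [180.0, -0.0, 12.2]
contact_force: [-1.1, 1.9, 4.8]
gripper_width: 0.0498
```

Call:
{"fn": "step_arm", "kwargs": {
  "increments": [
    [[0,0,-0.003],[0,0,0],1],
    [[0,0,-0.012],[0,0,0],1],
    [[0,0,-0.03],[0,0,0],1],
    [[0,0,-0.055],[0,0,0],1],
    [[0,0,-0.085],[0,0,0],1],
    [[0.003,-0.005,-0.11],[0,0,0.01],1],
    [[0.012,-0.022,-0.13],[0,0,0.04],1],
    [[0.025,-0.045,-0.14],[0,0,0.09],1],
    [[0.04,-0.075,-0.14],[0,0,0.14],1],
    [[0.056,-0.105,-0.14],[0,0,0.2],1]
  ]
}}

```text
time_s: 34.65
tcp_pos: [0.4497, -0.1625, 0.1508]
eef_rot: [-180.0, -0.0, 0.5]
contact_force: [0.7, 0.1, -4.1]
gripper_width: 0.0502
```

```bash
python3 - <<'E'
from h import *
s=r.get_state();T=R.from_euler('xyz',s['eef_rot'],degrees=True).as_matrix();print(s['tcp_pos'],s['eef_rot'],s['gripper_width'],T.T@(np.array([.495,-.008,.0163])-s['tcp_pos']))
E
```

```text
[ 0.4496816  -0.16245548  0.15082467] [-1.79977204e+02 -4.59260386e-02  5.39149951e-01] 0.05018172321682143 [ 0.04666194 -0.15396865  0.13462339]
```

Call:
{"fn": "step_arm", "kwargs": {
  "increments": [
    [[0.011,-0.032,0],[0,0,0.05],1],
    [[0.022,-0.064,0],[0,0,0.1],1],
    [[0.032,-0.094,0],[0,0,0.15],1],
    [[0.039,-0.12,0],[0,0,0.2],1],
    [[0.044,-0.138,0],[0,0,0.24],1],
    [[0.0465,-0.148,0],[0,0,0.27],1],
    [[0.0465,-0.152,0],[0,0,0.287],1],
    [[0.0465,-0.152,0],[0,0,0.287],1],
    [[0.0465,-0.152,0],[0,0,0.287],1],
    [[0.0465,-0.152,0],[0,0,0.287],1]
  ]
}}

```text
time_s: 35.65
tcp_pos: [0.4942, -0.0115, 0.1501]
eef_rot: [180.0, 0.0, -15.7]
contact_force: [0.4, -0.2, -3.6]
gripper_width: 0.0498
```

```bash
python3 - <<'E'
from h import *
s=r.get_state();T=R.from_euler('xyz',s['eef_rot'],degrees=True).as_matrix();print(s['tcp_pos'],s['eef_rot'],s['gripper_width'],T.T@(np.array([.495,-.008,.0163])-s['tcp_pos']))
snap('wrist','w14')
E
```

```text
[ 0.49419417 -0.01149867  0.1500943 ] [ 1.79994871e+02  1.06244784e-02 -1.57284229e+01] 0.04983924422463504 [-0.00014794 -0.00359809  0.13379401]
```

View pics/w14.png

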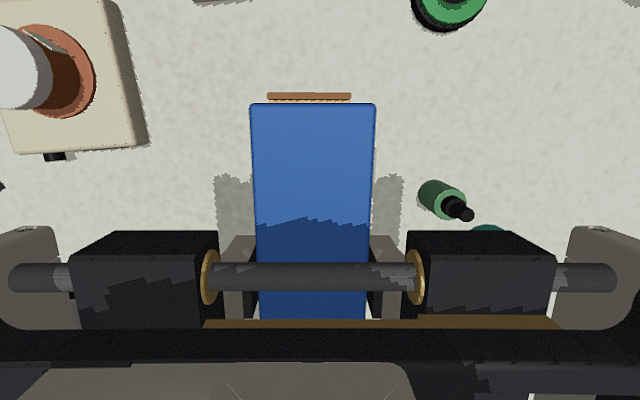

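```bash
python3 - <<'E'
from h import *
s=r.get_state();T=R.from_euler('xyz',s['eef_rot'],degrees=True).as_matrix()
for p,z in(((250,104),.1838),((376,104),.1838),((267,94),.014),((351,94),.014)):
  q=onz('w14',p,z);print(T.T@(q-s['tcp_pos']))
E
```

```text
[ 0.07521631 -0.02430162 -0.03370029]
[ 0.07524137  0.02395427 -0.03369821]
[ 0.09085867 -0.04081109  0.13609745]
[0.09091297 0.03467744 0.1361007 ]
```

Call:
{"fn": "step_arm", "kwargs": {
  "increments": [
    [[0,-0.0015,0.01],[0,0,0],1],
    [[0,-0.0035,0.03],[0,0,0],1],
    [[0,-0.0035,0.055],[0,0,0],1],
    [[0,-0.0035,0.08],[0,0,0],1],
    [[0,-0.0035,0.1],[0,0,0],1],
    [[0,-0.0035,0.115],[0,0,0],1],
    [[0,-0.0035,0.122],[0,0,0],1],
    [[0,-0.0035,0.122],[0,0,0],1],
    [[0,-0.0035,0.122],[0,0,0],1]
  ]
}}

```text
time_s: 36.6
tcp_pos: [0.4958, -0.0075, 0.0284]
eef_rot: [-180.0, -0.0, -15.7]
contact_force: [0.1, 0.1, -3.3]
gripper_width: 0.0495
```

Call:
{"fn": "step_arm", "kwargs": {
  "increments": [
    [[0,0,0.003],[0,0,0],1],
    [[0,0,0.006],[0,0,0],1],
    [[0,0,0.0085],[0,0,0],1],
    [[0,0,0.01],[0,0,0],1],
    [[0,0,0.011],[0,0,0],1],
    [[0,0,0.0115],[0,0,0],1],
    [[0,0,0.0115],[0,0,0],1]
  ]
}}

```text
time_s: 37.3
tcp_pos: [0.4954, -0.0075, 0.0165]
eef_rot: [180.0, 0.0, -15.7]
contact_force: [-0.2, -0.6, -3.7]
gripper_width: 0.0497
```

Call:
{"fn": "step_arm", "kwargs": {
  "increments": [
    [[0,0,0.0005],[0,0,0],1],
    [[0,0,0.001],[0,0,0],1],
    [[0,0,0.001],[0,0,0],1]
  ]
}}

```text
time_s: 37.6
tcp_pos: [0.4956, -0.0075, 0.0163]
eef_rot: [-180.0, -0.0, -15.7]
contact_force: [-2.9, 1.5, 7.2]
gripper_width: 0.0498
```

Contact. I'll release and rise straight up.

Call:
{"fn": "step_arm", "kwargs": {
  "increments": [
    [[0,0,-0.0005],[0,0,0],0.9],
    [[0,0,-0.0005],[0,0,0],0.5],
    [[0,0,-0.0005],[0,0,0],0],
    [[0,0,-0.0005],[0,0,0],0],
    [[0,0,-0.0005],[0,0,0],0],
    [[0,0,-0.0005],[0,0,0],0],
    [[0,0,-0.0005],[0,0,0],0],
    [[0,0,-0.0005],[0,0,0],0],
    [[0,0,-0.0005],[0,0,0],0]
  ]
}}

```text
time_s: 38.5
tcp_pos: [0.4954, -0.0075, 0.016]
eef_rot: [180.0, 0.0, -15.7]
contact_force: [-0.5, 0.6, -0.5]
gripper_width: 0.0875
```

Call:
{"fn": "step_arm", "kwargs": {
  "increments": [
    [[0,0,-0.005],[0,0,0],0],
    [[0,0,-0.02],[0,0,0],0],
    [[0,0,-0.045],[0,0,0],0],
    [[0,0,-0.08],[0,0,0],0],
    [[0,0,-0.12],[0,0,0],0],
    [[-0.02,0,-0.16],[0,0,0],0],
    [[-0.045,0,-0.2],[0,0,0],0],
    [[-0.065,0,-0.24],[0,0,0],0],
    [[-0.075,0,-0.27],[0,0,0],0],
    [[-0.075,0,-0.28],[0,0,0],0]
  ]
}}

```text
time_s: 39.5
tcp_pos: [0.4233, 0.0131, 0.3003]
eef_rot: [-179.8, -0.3, -15.6]
contact_force: [0.5, -0.3, 0.3]
gripper_width: 0.0876
```

Call:
{"fn": "step_arm", "kwargs": {
  "increments": [
    [[0,0,0],[0,0,0],0],
    [[0,0,0],[0,0,0],0],
    [[0,0,0],[0,0,0],0]
  ]
}}

```text
time_s: 39.8
tcp_pos: [0.4228, 0.0125, 0.2945]
eef_rot: [179.9, 0.1, -15.7]
contact_force: [-0.6, -0.2, -0.6]
gripper_width: 0.0874
```

```bash
python3 - <<'E'
from h import *
d=snap('wrist','w15');print(d['tcp'],d['rot'],r.get_state()['time_s']);snap('scene','sc15');snap('side','sd15')
E
```

```text
[0.4227586973113281, 0.012475794576466054, 0.29445683400015954] [179.89590706225698, 0.13945002197471154, -15.744570530834187] 39.85
```

View pics/w15.png

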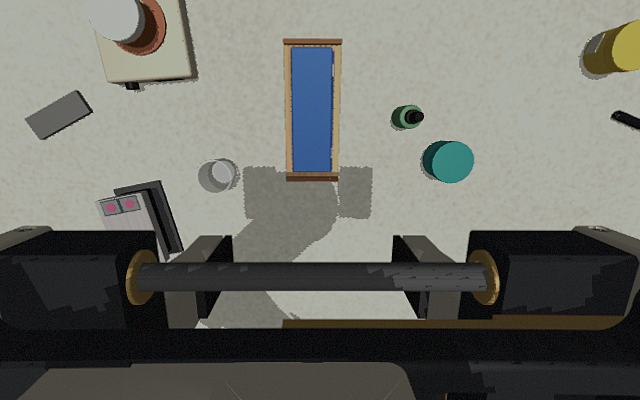

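View pics/sc15.png

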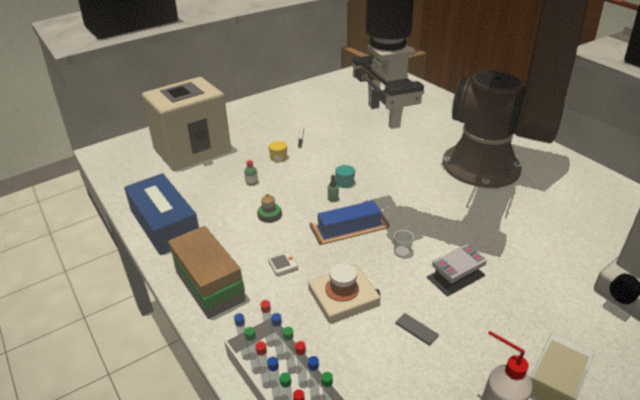

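View pics/sd15.png

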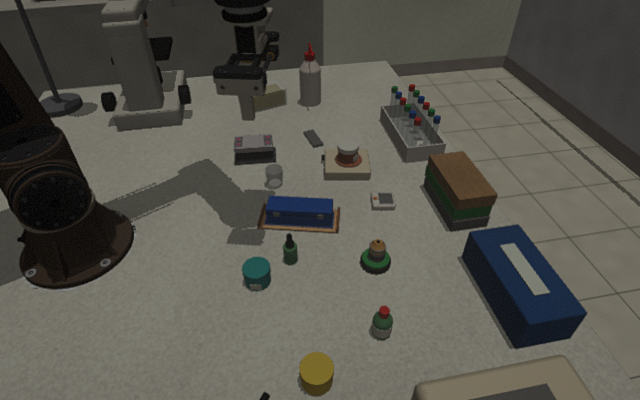

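The lens (269,205 in scene), jar (343,280), carrier (460,265) and box (348,220) all stand in place, and the dropper and beaker look undisturbed. I'll check the numbers before handing in.

```bash
python3 - <<'E'
from h import *
P=np.array([onz('w15',q,.05) for q in((291,46),(333,46),(331,171),(293,171))]);x=P[0]+P[1]-P[2]-P[3];print('box',P.mean(0),np.degrees(np.arctan2(x[1],x[0])))
print('lens',onz('w4',(312,106),.064),'puck',onz('w4',(312.5,108.5),.02),'jar',onz('w7',(314,108),.076))
print('dropper',proj('sd15',[.4596,-.127,.077]),'beaker',proj('sd15',[.4547,.1405,.05]))
r.close_job()
E
```

```text
box [ 0.49683917 -0.0085631   0.05      ] -15.728780872323918
lens [ 0.63207142 -0.16894359  0.064     ] puck [ 0.63164288 -0.16954792  0.02      ] jar [0.65393271 0.16885209 0.076     ]
dropper [[288.79264809 233.6899631 ]] beaker [[273.31103512 167.47307635]]
the job is handed in; nothing more can be done
```

The stack is cleared and the job is handed in, at about 40 s of the 141 s allowed. `close_job` gave no verdict, so these are my own last camera checks:

| Piece | Place | Distance from centre | Angle off line |
|---|---|---|---|
| Lens | green puck | about 1 mm | – |
| Jar | copper disc | about 1.5 mm | – |
| Carrier | black stand | about 1 mm | 0.5° |
| Slide box | wooden tray | about 2 mm | under 0.1° |

- **Placing:** I set each piece down until the wrist felt contact, then opened the fingers and rose straight up. The lens and jar stayed upright throughout.
- **Bystanders:** The dropper bottle and the beaker look undisturbed in the last side and scene pictures.
- **End state:** The gripper was open and about 0.29 m above the bench, touching nothing.
- **Checks that disagreed:** The fixed cameras' first fixes of the puck and the disc differed by 6–7 mm sideways. I aimed by the wrist camera instead; its fixes fell between the two.

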